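# Turn a lamp column to its mark and clamp it

### The job

Give the white lamp column a quarter turn about its long axis so that its blue stripe, now facing up, faces sideways towards the orange disc, lay it flat in the nest of the clamping fixture (either end first), and swing the red cam lever all the way over so that the column is clamped against the sprung orange stop. The blue V-rest is there for changing your grip between one pair of sides and the other. Leave the roll of tape and the screwdriver where they are.

Things in the scene. Friction and masses are not known exactly. Their poses are not given: they have to be found in the camera images.
- column: lamp column to handle: square white bar 150 x 40 x 40 mm, about 0.3 kg, black end caps, a flush blue stripe along the middle of one of its long sides. Origin at the centre of the bar; x along the bar; z points out of the striped side (up at the start). It starts on the black pad, its centre 32 mm above the bench
- stripe (a point): middle of the blue stripe, on the column's surface, 20 mm from its centre along the column's z
- pad: black rubber pad 190 x 110 x 12 mm, fixed, on which the column starts; origin under its centre, x along its length
- vrest: blue V-rest, fixed: base 150 x 100 x 12 mm, two saddles 16 mm thick at x = -50 and +50 mm with a 90 degree groove along x, open upwards. Origin under its centre. A column lying in it has its centre 75 mm above the bench and its sides leaning 45 degrees. Saddles reach 36 mm to either side, 78 mm high; between them (84 mm) it is empty down to the base, for a tool leaning 45 degrees either way
- fixture: clamping fixture, fixed: base plate 260 x 200 x 12 mm, nest along x. Origin on the bench under the middle of the clamped column, which lies with its centre 42 mm up between two pairs of dark guide rails (44 mm apart, flared, 41 mm high, 18 mm long, at x = -50 and +55 mm). Sprung stop at -x, cam at +x; the two discs at y = +80 and -80 mm, either way round
- nest (a point): where the column's centre should be when it is laid in the open nest (x = 9 mm, 42 mm above the bench in the fixture's frame); there is 5 mm of play to either side along x. Clamping then pushes it 9 mm towards -x of the fixture
- plunger (a joint): travel of the orange sprung stop, m: 0 free (its face at x = -71 mm of the fixture), about 0.004 when the column is clamped, limit 0.009
- cam (a joint): cam lever, rad, vertical axis, anticlockwise from above: near 0 open, 1.9 fully over (locked, its limit). It stays where it is left. Its handle is a level red bar, 14 mm wide, 52 to 64 mm above the bench, 85 mm long from the pivot; it points 0.95 rad clockwise from the fixture's x at 0 and 0.95 rad anticlockwise from it at 1.9
- cam_knob (a point): top of the upright red knob, 24 mm diameter, from 52 to 74 mm above the bench, 80 mm from the pivot at the end of the lever's handle
- cam_pivot (a point): axis of the cam lever, at x = 104 mm of the fixture, at the height of the handle's top (64 mm)
- marker: orange disc, 26 mm diameter, 5 mm high, fixed on the base plate beside the nest: the mark that the stripe must face; origin under its centre
- blank: grey disc of the same size on the other side of the nest, without meaning
- tape: roll of paper tape lying flat, 84 mm across, 22 mm high, a bystander
- driver: yellow screwdriver lying on the bench, a bystander
Not all that is in view belongs to the job. There is more than one size of the column; the job needs the largest.

How it is judged:
At the end, for the whole second after the job is handed in: Column flat (0.1 rad) and along the nest (0.09 rad), centre within 8 mm of the fixture's middle and 38 to 47 mm up, stripe facing the orange disc (its middle under 70 mm from it), cam lever past 1.7 rad, sprung stop pushed in over 1.5 mm, column at rest (horizontal distance between stripe and marker below 0.07 m and angle between column's own z axis and vertical between 1.47 and 1.67 rad and angle between the x axis of column and the x axis of fixture, either way round below 0.09 rad and horizontal distance between column and fixture below 0.008 m and z of column in the frame of fixture between 0.038 and 0.047 m and value of joint cam above 1.7 rad and value of joint plunger above 0.0015 m and linear speed of column below 0.01 m/s); the robot touches nothing.
It fails at once if the tape roll is moved more than 30 mm (distance of tape from where it was at the start of the episode above 0.03 m).
It fails at once if the screwdriver is moved more than 30 mm (distance of driver from where it was at the start of the episode above 0.03 m).
It also fails if it takes over 62 s, if anything falls off the work surface, if the arm or the gripper's body presses on something with over 40 N, if the wrist force passes 120 N, or if a joint passes its speed limit or range.

### The arm

A 6-joint arm with a two-finger parallel gripper is mounted at the origin on the work surface. World frame = base frame: x ahead of the robot, y to its left, z up, the work surface at z = 0. Lengths are in m, angles in rad, forces in N, time in s.
With the tool pointing down it reaches from about 0.35 to 1 m from the base axis. Payload 7.1 kg.
Tool frame: the origin (TCP) lies midway between the tips of the shut fingers; the grasp point (between the pads) lies 19 mm behind it (env.pinch_z is the distance from the TCP to the grasp point, in m); z points along the fingers, y is the line along which they close (so a half turn about z gives the same grasp; the last joint's range is limited). The gripper opens to 85 mm and grips with 20 to 120 N. Pads are 22 mm wide; open, the fingers measure 114 mm over their backs; the gripper's body (76 mm by 85 mm) begins 54 mm behind the grasp point. The pads swing forward as they close: fully open they stand 13 mm farther back than shut.
Start: joints at [1.275, 0.423, 1.63, -0, 1.089, -0.019], TCP at [0.171, 0.601, 0.192] pointing down, gripper open.
Joint ranges: [-3, 3], [-0.9, 2.11], [0.09, 2.58], [-1.31, 4.45], [0.11, 2.69], [-2.54, 2.54]. Speed limits (rad/s): [2.39, 2.39, 3.01, 3.14, 3.14, 3.14].

### API

Orientations are given as a unit quaternion [w, x, y, z].
In Python, from rig import readout, vision, finish_job, nets, env gives the robot as it stands.
- The arm moves only by the tool move_arm, never from a script. Its argument "plan" is a list of rows, each a list of 5 numbers: the opening, from 0 (shut) to 1 (fully open), then the shift along the tool's x, y, z each as a share of 100 cm, from -1 to 1, then the turn about the tool's z as a share of 30 degrees, from -1 to 1. A call has 1 to 12 rows; each row is the pose to reach, as a shift and turn from the pose commanded when the call began, along the tool's axes at that moment; what a row does not reach only later rows make up. A row lasts 1/8 s, in which the tool goes at most 62.5 mm and 10.7 degrees, less where a joint would pass 70% of its speed; a pose out of reach is approached as far as the arm can. A call with a number of a shift or a turn outside -1 to 1 is refused whole. A call with a gripper value outside its range is refused whole. The fingers move at their own pace and stop on an object; "squeeze" is the grip in N (left out, the last holds). Time passes only in rows, so rows that repeat a pose let the fingers close. It gives the time, the measured TCP pose, the force, the opening and the grip force at its end, in the units of the state.
- readout.read_state(): the state, without advancing time (a new reading comes with each control period).
- vision.camera(name): name is "side" or "top"; returns the picture (480x640x3 uint8, red, green, blue); there is no depth.
- vision.camera_info(name): a dict with "mtx" (3x3 intrinsics, pixels), "xyz" and "orientation" of the camera in the world. Camera axes: x right, y up, looking along -z (the intrinsics and any distortion apply to the point x, -y, -z); pixel columns grow to the right and rows downward; lengths in m; the calibration is good to about 2 mm. A picture is of the moment at which its call begins. camera_info takes no time and is no camera call.
- finish_job(): hands the job in; it is judged then, once.
Trained networks look in the newest picture that a camera, given by its name, has taken for a name from the list of things; names that differ only in an ending like _2 or _b are one class to them, and where a whole thing is asked for, a point or a joint stands for the part that bears it (a point fixed in the world has none). Each returns a list of dicts, best first, with "conf" (0 to 1); they miss things now and then, are a little off and sometimes report something else, mostly with a low value. They report only what shows in the picture. A call takes as long as a camera call. They do not tell look-alikes from the thing itself.
- nets.regions_of(label, camera): "pixels" (480x640 bool, what is visible of it) and "box" ([left, top, right, bottom] in pixels, round what is visible of it).
- nets.spot_point(label, camera): "pixel" ([column, row] in pixels: a listed point, or the origin of a listed thing).
The state is a dict: "time": time; "joints": joint angles; "dq": joint speeds; "effort": joint torques, N m; "position": TCP position; "orientation": TCP orientation; "wrist_force": force on the tool from outside, world axes, zero at the start; "ft_torque": the same for the moment, N m; "grip_width": opening from 0.0 (shut) to 1.0 (fully open); "grasp_force": force on a finger pad.
Only numpy, scipy, OpenCV 4.12 (cv2) and the standard library are available. Lean on these libraries where they do the work, as an engineer would, in place of code of your own. Each camera call takes 0.05 s, during which the arm holds its last target. There are 200 camera calls.

## Working session

There is one attempt and no reset: what is moved stays moved. The work goes in short steps, Python scripts to look and compute and a tool call to move; the robot and the scene stay as the last step left them, time stands still between calls to the robot, and variables do not carry over. Pictures are saved under pics/ and viewed, at most 10 in all, crops included, and the job is handed in when it is done.

Besides the shell and the picture viewer there is one more tool, called after "Emit:" as a command line: name --pt "numbers of a row" for each row, then --argument value for the rest. move_arm: Moves the arm, as the interface text tells. Shift numbers are shares of 100 cm and turn numbers shares of 30 degrees, none past 1 either way. Its arguments: {"type":"object","properties":{"plan":{"type":"array"},"squeeze":{"type":"number"}},"required":["plan"]}

```bash
mkdir -p pics; ls; python3 - <<'E'
from rig import readout, vision, env
import cv2,numpy as np
for n in("side","top"):
    cv2.imwrite(f"pics/{n}0.png",vision.camera(n)[:,:,::-1]); i=vision.camera_info(n); print(n,i)
print(readout.read_state(),env.pinch_z)
E
```

```text
pics
side {'mtx': array([[576.8097262 ,   0.        , 316.56865708],
       [  0.        , 576.8097262 , 251.16864788],
       [  0.        ,   0.        ,   1.        ]]), 'xyz': array([ 0.30157475, -1.08840588,  1.0345496 ]), 'orientation': array([ 0.90880249,  0.40118538, -0.04023546, -0.10728206])}
top {'mtx': array([[577.77479673,   0.        , 316.76925558],
       [  0.        , 577.77479673, 241.32555366],
       [  0.        ,   0.        ,   1.        ]]), 'xyz': array([ 0.36956088, -0.03991388,  1.51565519]), 'orientation': array([-0.69847641, -0.02657951,  0.0402665 ,  0.7140048 ])}
{'time': 0.1, 'joints': array([ 1.27500957e+00,  4.23783892e-01,  1.63058866e+00,  6.51834764e-06,
        1.08856298e+00, -1.89969787e-02]), 'dq': array([-6.45369758e-05, -2.22535726e-03, -2.12024683e-03, -1.54441808e-03,
        8.19946717e-04, -1.45410373e-03]), 'effort': array([-4.54988040e-04, -5.58427405e+01, -2.82444584e+01, -3.80127494e-05,
        3.04697372e-03,  3.65223661e-05]), 'position': array([0.17061203, 0.60071814, 0.19082107]), 'orientation': array([-1.08094404e-04,  1.37954997e-01,  9.90438271e-01, -6.62689313e-04]), 'wrist_force': array([ 0.24263507, -0.45841067, -0.53769745]), 'ft_torque': array([-0.01039429,  0.02609904, -0.02043292]), 'grasp_force': 0.0, 'grip_width': 1.0002642023618769} 0.0187
```

View pics/top0.png

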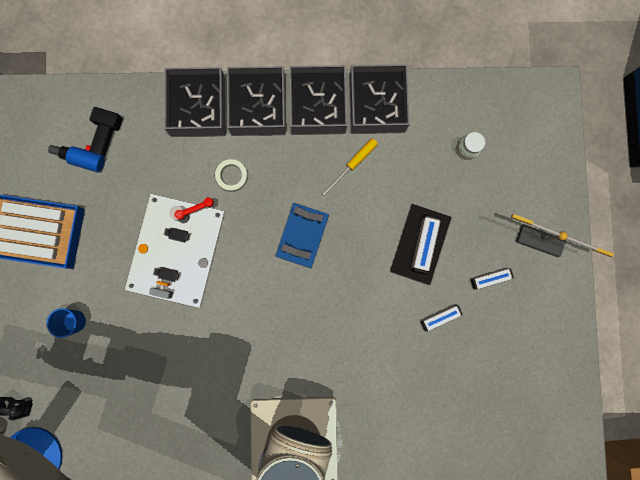

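View pics/side0.png

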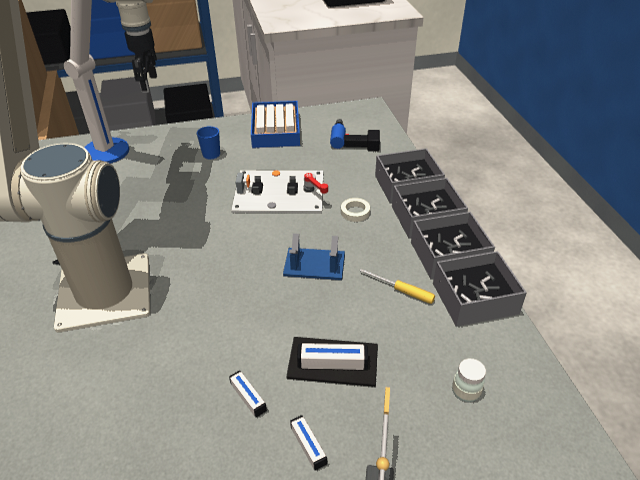

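Top view: lamp columns with blue stripes at (426,244) on the black pad (large), and two smaller look-alikes at (492,279) and (441,318). There are also four white bars in the blue box at (30,228). The column on the pad is the one described. The fixture is at (175,250) with the orange disc at (143,248), the V-rest at (302,235), tape at (231,175) and screwdriver at (350,165).

```bash
cat > h.py <<'E'
import numpy as np, cv2
from scipy.spatial.transform import Rotation as R
from rig import readout, vision, nets
I={n:vision.camera_info(n) for n in("side","top")}
def ray(n,p):
    i=I[n];d=np.linalg.solve(i["mtx"],[p[0],p[1],1]);d*=[1,-1,-1]
    d=R.from_quat(i["orientation"],scalar_first=True).apply(d);return i["xyz"],d/np.linalg.norm(d)
def plane(n,p,z):
    o,d=ray(n,p);return o+d*(z-o[2])/d[2]
def tri(ps,pt):
    A=np.zeros((3,3));b=np.zeros(3)
    for n,p in(("side",ps),("top",pt)):
        o,d=ray(n,p);M=np.eye(3)-np.outer(d,d);A+=M;b+=M@o
    return np.linalg.solve(A,b)
def proj(n,X):
    i=I[n];c=R.from_quat(i["orientation"],scalar_first=True).inv().apply(np.asarray(X)-i["xyz"])
    q=i["mtx"]@(c*[1,-1,-1]);return q[:2]/q[2]
def rect(mask,n,z):
    "min-area rectangle of a mask back-projected to height z: centre, sides, direction of long side (deg)"
    ys,xs=np.nonzero(mask);pts=np.array([plane(n,p,z)[:2] for p in zip(xs,ys)],np.float32)
    c,(w,h),a=cv2.minAreaRect(pts*1000)
    if w<h:w,h,a=h,w,a+90
    return np.round(c,1),round(w,1),round(h,1),round((a+90)%180-90,1)
def tool(target=None,yaw=None):
    s=readout.read_state();r=R.from_quat(s["orientation"],scalar_first=True)
    y=r.apply([0,1,0]);print("t",round(s["time"],2),"pos",np.round(s["position"],4),"closing dir deg",round(np.degrees(np.arctan2(y[1],y[0])),2),"w",round(s["grip_width"],3),"gf",round(s["grasp_force"],1),"F",np.round(s["wrist_force"],1),"j",np.round(s["joints"],2))
    if target is not None: print("shift",np.round(r.inv().apply(np.asarray(target)-s["position"]),4))
    return s,r
E
python3 - <<'E'
from h import *
for n in I: vision.camera(n)
for l in("column","vrest","fixture","marker","blank","cam_pivot","cam_knob","nest"):
    t=nets.spot_point(l,"top");s=nets.spot_point(l,"side")
    if l=="column":
        for a in t[:4]:print("T",a)
        for a in s[:4]:print("S",a)
        t=[a for a in t if np.linalg.norm(np.array(a["pixel"])-[426,244])<20];s=[a for a in s if np.linalg.norm(np.array(a["pixel"])-[333,357])<25]
    if t and s: print(l,np.round(t[0]["pixel"],1),np.round(s[0]["pixel"],1),round(t[0]["conf"],2),round(s[0]["conf"],2),"tri",np.round(tri(s[0]["pixel"],t[0]["pixel"]),4),"top z0",np.round(plane("top",t[0]["pixel"],0),4))
    else: print(l,t[:1],s[:1])
im=cv2.cvtColor(vision.camera("top"),cv2.COLOR_RGB2HSV)
def crop(m,x0,y0,x1,y1):
    k=np.zeros_like(m);k[y0:y1,x0:x1]=m[y0:y1,x0:x1];return k
H,S,V=[im[...,i].astype(int) for i in range(3)]
blue=(H>95)&(H<125)&(S>130)
print("vrest base",rect(crop(blue,265,190,340,280),"top",.012))
print("stripe",rect(crop(blue,405,205,450,280),"top",.052))
print("plate",rect(crop((S<40)&(V>185),110,185,235,315),"top",.012))
v=vision.camera("top");s=vision.camera("side")
a=cv2.resize(v[190:300,380:520],None,fx=4,fy=4);b=cv2.resize(s[230:400,270:390],None,fx=2.6,fy=2.6)
c=np.zeros((max(a.shape[0],b.shape[0]),0,3),np.uint8)
o=np.zeros((560,800,3),np.uint8);o[:a.shape[0],:480]=a[:560,:480];o[:b.shape[0],482:482+b.shape[1]]=b[:560]
cv2.imwrite("pics/crop1.png",o[:,:,::-1]);tool()
E
```

```text
T {'pixel': [439.4, 317.6], 'conf': 0.96}
T {'pixel': [493.6, 278.5], 'conf': 0.69}
T {'pixel': [427.9, 245.0], 'conf': 0.57}
S {'pixel': [307.5, 444.3], 'conf': 0.59}
S {'pixel': [331.6, 355.5], 'conf': 0.57}
S {'pixel': [248.3, 390.1], 'conf': 0.57}
column [427.9 245. ] [331.6 355.5] 0.57 0.57 tri [ 0.493  -0.3557  0.0406] top z0 [ 0.4971 -0.3644  0.    ]
vrest [303.9 233. ] [313.3 263.3] 0.76 0.66 tri [ 0.5298 -0.037   0.0095] top z0 [ 0.5358 -0.0375  0.    ]
fixture [173.9 256.2] [272.5 191. ] 0.74 0.56 tri [0.4794 0.303  0.0044] top z0 [0.4818 0.3039 0.    ]
marker [142. 250.] [273.6 174.3] 0.42 0.48 tri [0.4973 0.3854 0.0061] top z0 [0.4999 0.387  0.    ]
blank [203.5 263.9] [271.4 204.2] 0.45 0.39 tri [0.46   0.2236 0.0174] top z0 [0.46   0.2268 0.    ]
cam_pivot [179.4 214.4] [305.6 174.6] 0.73 0.93 tri [0.5783 0.2755 0.0659] top z0 [0.5919 0.2895 0.    ]
cam_knob [178.2 215.1] [326.  183.2] 0.27 0.71 tri [0.6124 0.2854 0.0172] top z0 [0.5901 0.2926 0.    ]
nest [171.  253.2] [275.8 181.9] 0.69 0.88 tri [0.4881 0.3031 0.0355] top z0 [0.4898 0.3114 0.    ]
vrest base (array([529.8, -32.2]), 148.0, 98.3, -19.7)
stripe (array([ 488.1, -348.3]), 133.4, 15.4, -18.2)
plate (array([531.2, 284.9]), 331.2, 210.3, -14.7)
t 1.15 pos [0.1708 0.6012 0.1915] closing dir deg 74.14 w 0.999 gf 0.0 F [0.1 0.1 0.5] j [ 1.27  0.42  1.63 -0.    1.09 -0.02]
```

View pics/crop1.png

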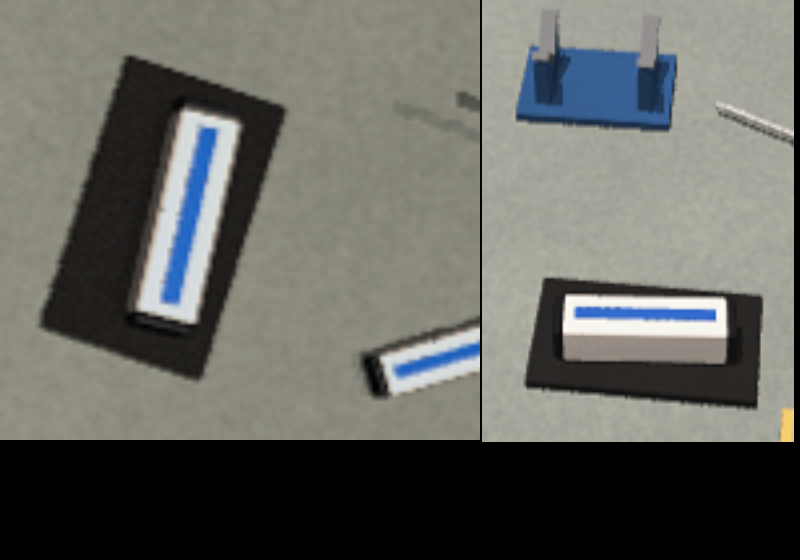

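The close crop confirms the choice: the large column with its stripe up lies on the pad, and the small ones are clearly shorter. Next I refine the poses.

```bash
python3 - <<'E'
from h import *
v=vision.camera("top");im=cv2.cvtColor(v,cv2.COLOR_RGB2HSV).astype(int)
H,S,V=im[...,0],im[...,1],im[...,2]
def box(m,x0,y0,x1,y1):
    k=np.zeros(m.shape,np.uint8);k[y0:y1,x0:x1]=m[y0:y1,x0:x1];return k
def big(m):
    n,l,st,c=cv2.connectedComponentsWithStats(m.astype(np.uint8));i=1+np.argmax(st[1:,4]);return l==i
def P(m,z):
    ys,xs=np.nonzero(m);return np.array([plane("top",p,z)[:2] for p in zip(xs,ys)])
def pca(m,z):
    p=P(m,z);c=p.mean(0);w,u=np.linalg.eigh(np.cov((p-c).T));d=u[:,1];return np.round(c,4),round(np.degrees(np.arctan(d[1]/d[0])),2),len(p)
blue=(H>95)&(H<125)&(S>130)
print("stripe",pca(big(box(blue,412,210,445,275)),.052))
col=big(box((S<60)&(V>150),405,205,450,280)|box(blue,412,210,445,275)); print("col top face",rect(cv2.morphologyEx(col.astype(np.uint8),cv2.MORPH_CLOSE,np.ones((3,3))),"top",.052),pca(col,.052))
vb=big(box(blue,265,190,340,280));print("vrest",rect(vb,"top",.012),rect(cv2.morphologyEx(vb.astype(np.uint8),cv2.MORPH_OPEN,np.ones((5,5))),"top",.012))
pl=big(cv2.morphologyEx(box((S<40)&(V>170),115,190,228,310),cv2.MORPH_OPEN,np.ones((3,3))))
print("plate",rect(pl,"top",.012))
og=big(box((H>8)&(H<22)&(S>170),130,235,155,262));print("marker",pca(og,.017))
red=(H<6)|(H>174);red=big(box(red&(S>150)&(V>120),165,190,220,225));print("red",pca(red,.064))
cs=[c["pixel"] for c in nets.spot_point("cam_pivot","top")];print(cs,np.round(plane("top",cs[0],.064),4))
# side view red
s=cv2.cvtColor(vision.camera("side"),cv2.COLOR_RGB2HSV).astype(int);m=((s[...,0]<6)|(s[...,0]>174))&(s[...,1]>150)&(s[...,2]>120);m=box(m,290,160,340,200);ys,xs=np.nonzero(m);print("side red",xs.min(),xs.max(),ys.min(),ys.max())
a=cv2.resize(v[185:312,110:230],None,fx=4.7,fy=4.7);cv2.imwrite("pics/fix.png",a[:,:,::-1])
E
```

```text
stripe (array([ 0.4966, -0.351 ]), np.float64(-15.19), 184)
col top face (array([ 496.6, -350. ]), 132.5, 38.4, -15.2) (array([ 0.4965, -0.35  ]), np.float64(-15.09), 736)
vrest (array([529.7, -32.3]), 148.0, 98.1, -19.7) (array([529.3, -32.3]), 147.1, 97.9, -19.7)
plate (array([497.5, 300.5]), 258.6, 198.5, -14.6)
marker (array([0.5037, 0.38  ]), np.float64(1.45), 66)
red (array([0.5982, 0.2401]), np.float64(-67.49), 254)
[[179.0, 214.3]] [0.5828 0.2766 0.064 ]
side red 305 327 173 192
```

View pics/fix.png

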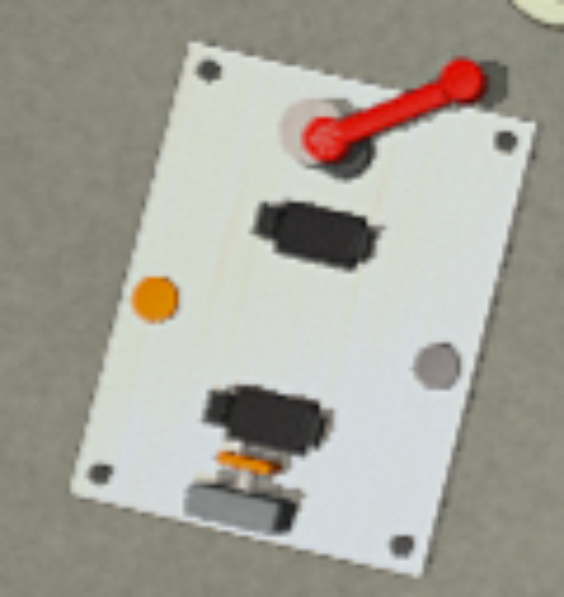

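The fixture x axis is at -14.6° and the orange disc lies on its +y (left) side, about (0.504, 0.380), so the column has to tip to the left. The lever knob is at crop pixel (462,80) and the pivot at (325,137).

The moves only turn about the tool's vertical axis. So I drop the column off-centre into the V, which tips it 45°. I then grip it on its edges and tip it the remaining 45° to the left on the bench.

```bash
cat >> h.py <<'E'
def go(*ws):
    "world waypoints -> shifts in tool axes"
    s,r=tool()
    for w in ws: print(w,"->",np.round(r.inv().apply(np.asarray(w)-s["position"]),4))
E
python3 - <<'E'
from h import *
s=cv2.cvtColor(vision.camera("side"),cv2.COLOR_RGB2HSV).astype(int);m=(s[...,0]>95)&(s[...,0]<125)&(s[...,1]>130);ys,xs=np.nonzero(m[335:370,295:375]);ps=(xs.mean()+295,ys.mean()+335)
print("stripe tri",tri(ps,proj("top",[.4966,-.351,.052])))
for p in([.5037,.380,.017],):print(proj("side",p))
go([.45,.28,.19],[.4965,-.35,.19],[.4965,-.35,.08])
E
```

```text
stripe tri [ 0.49663976 -0.35104663  0.0517949 ]
[276.40015118 171.95372565]
t 1.35 pos [0.1708 0.6012 0.1915] closing dir deg 74.14 w 1.0 gf 0.0 F [-0.4  0.5 -1.1] j [ 1.27  0.42  1.63 -0.    1.09 -0.02]
[0.45, 0.28, 0.19] -> [-0.3564 -0.2327  0.0015]
[0.4965, -0.35, 0.19] -> [-0.5733 -0.826   0.0015]
[0.4965, -0.35, 0.08] -> [-0.5733 -0.826   0.1115]
```

Emit:
move_arm --pt "1 -0.356 -0.233 0 -0.025" --pt "1 -0.356 -0.233 0 -0.025" --pt "1 -0.356 -0.233 0 -0.025" --pt "1 -0.356 -0.233 0 -0.025" --pt "1 -0.356 -0.233 0 -0.025" --pt "1 -0.356 -0.233 0 -0.025" --pt "1 -0.573 -0.826 0 -0.025" --pt "1 -0.573 -0.826 0 -0.025" --pt "1 -0.573 -0.826 0 -0.025" --pt "1 -0.573 -0.826 0 -0.025" --pt "1 -0.573 -0.826 0 -0.025" --pt "1 -0.573 -0.826 0 -0.025" --squeeze 40

```text
time: 2.85
position: [0.4611, -0.0565, 0.1919]
orientation: [0.001, 0.131, 0.991, 0.0]
wrist_force: [1.0, 0.6, 0.5]
grip_width: 0.999
grasp_force: 0.0
```

```bash
python3 -c "
from h import *
go([.4966,-.351,.19],[.4966,-.351,.06],[.4966,-.351,.017])"
```

```text
t 2.85 pos [ 0.4611 -0.0565  0.1919] closing dir deg 74.89 w 0.999 gf 0.0 F [1.  0.6 0.5] j [-0.15  0.18  1.97  0.    0.98 -1.45]
[0.4966, -0.351, 0.19] -> [-0.111 -0.275  0.002]
[0.4966, -0.351, 0.06] -> [-0.1108 -0.2751  0.132 ]
[0.4966, -0.351, 0.017] -> [-0.1108 -0.2751  0.175 ]
```

Emit:
move_arm --pt "1 -0.111 -0.275 0 0" --pt "1 -0.111 -0.275 0 0" --pt "1 -0.111 -0.275 0 0" --pt "1 -0.111 -0.275 0 0" --pt "1 -0.111 -0.275 0 0" --pt "1 -0.111 -0.275 0.06 0" --pt "1 -0.111 -0.275 0.12 0" --pt "1 -0.111 -0.275 0.12 0" --pt "1 -0.111 -0.275 0.12 0"

```text
time: 3.98
position: [0.4976, -0.3496, 0.0733]
orientation: [0.001, 0.131, 0.991, -0.001]
wrist_force: [0.4, 0.2, 0.0]
grip_width: 1.0
grasp_force: 0.0
```

```bash
python3 -c "
from h import *
go([.4966,-.351,.017])"
```

```text
t 3.98 pos [ 0.4976 -0.3496  0.0733] closing dir deg 74.9 w 1.0 gf 0.0 F [0.4 0.2 0. ] j [-0.63  0.55  1.74  0.    0.85 -1.94]
[0.4966, -0.351, 0.017] -> [ 0.0007 -0.0016  0.0563]
```

Well aligned. I descend, grip and lift.

Emit:
move_arm --pt "1 0.001 -0.002 0.056 0" --pt "1 0.001 -0.002 0.056 0" --pt "0.3 0.001 -0.002 0.056 0" --pt "0.3 0.001 -0.002 0.056 0" --pt "0.3 0.001 -0.002 0.056 0" --pt "0.3 0.001 -0.002 0.056 0" --pt "0.3 0.001 -0.002 0.056 0" --pt "0.3 0.001 -0.002 0.056 0"

```text
time: 4.97
position: [0.4949, -0.3505, 0.0155]
orientation: [-0.0, 0.131, 0.991, 0.0]
wrist_force: [0.4, 0.3, -1.0]
grip_width: 0.302
grasp_force: 0.0
```

```bash
python3 - <<'E'
from h import *
a=cv2.resize(vision.camera("top")[180:310,370:530],None,fx=2.5,fy=2.5);b=cv2.resize(vision.camera("side")[270:420,250:410],None,fx=2.4,fy=2.4)
o=np.zeros((370,790,3),np.uint8);o[:325,:400]=a;o[:360,402:786]=b
cv2.imwrite("pics/g1.png",o[:,:,::-1]);tool()
E
```

```text
t 5.08 pos [ 0.4949 -0.3505  0.0154] closing dir deg 74.89 w 0.302 gf 0.0 F [-0.3  0.   0. ] j [-0.64  0.64  1.76 -0.    0.75 -1.94]
```

View pics/g1.png

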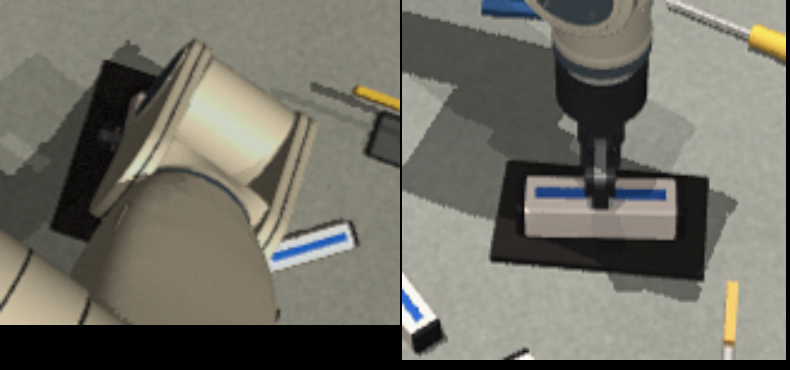

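```bash
python3 - <<'E'
from h import *
s,r=tool();p=s["position"]
for d in([0,0,0],[0,.013,0],[0,-.013,0],[0,.02,0],[0,-.02,0],[0,0,-.036]):
    q=np.array(proj("side",p+r.apply(d)));print(d,q,(q-[250,270])*2.4+[402,0])
c=vision.camera("side")[300:380,290:380];cv2.imwrite("pics/g2.png",cv2.resize(c,None,fx=7,fy=7,interpolation=cv2.INTER_CUBIC)[:,:,::-1])
E
```

```text
t 5.08 pos [ 0.4949 -0.3505  0.0154] closing dir deg 74.89 w 0.302 gf 0.0 F [-0.3  0.   0. ] j [-0.64  0.64  1.76 -0.    0.75 -1.94]
[0, 0, 0] [332.11322195 360.55649789] [599.07173269 217.33559494]
[0, 0.013, 0] [332.19974801 355.70752516] [599.27939522 205.69806039]
[0, -0.013, 0] [332.02535934 365.48037213] [598.86086242 229.15289312]
[0, 0.02, 0] [332.245796   353.12696759] [599.3899104  199.50472221]
[0, -0.02, 0] [331.9774842  368.16332412] [598.74596208 235.5919779 ]
[0, 0, -0.036] [332.20626382 350.22818063] [599.29503318 192.54763351]
```

View pics/g2.png

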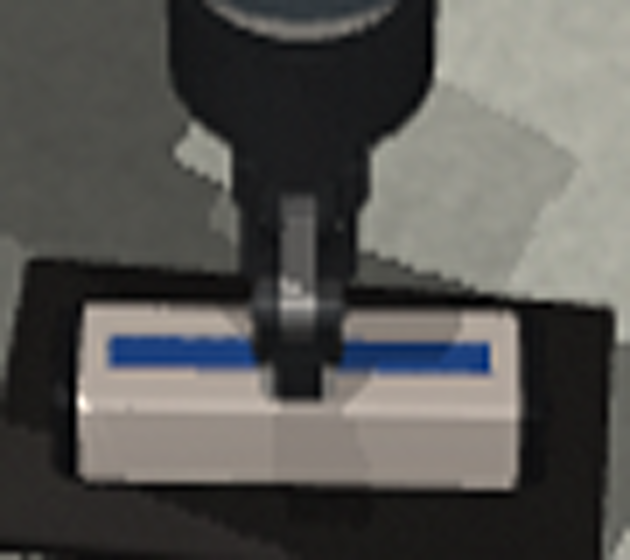

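```bash
python3 - <<'E'
from h import *
r=R.from_quat([0,.138,.99,0],scalar_first=True);p=np.array([.1708,.6012,.1915])
for d in([0,0,0],[0,.05,-.013],[0,-.05,-.013],[0,0,-.073],[0,0,-.03]):print(d,proj("side",p+r.apply(d)))
s,r=tool();p=s["position"]
print("now");
for d in([0,.05,-.073],[0,-.043,-.073],[0,0,-.073]):print(d,proj("side",p+r.apply(d)))
print(plane("side",(332.8,357),.052))
v=cv2.imread("pics/side0.png")[0:110,100:190];cv2.imwrite("pics/g3.png",cv2.resize(v,None,fx=5,fy=5,interpolation=cv2.INTER_CUBIC))
E
```

```text
[0, 0, 0] [153.07757562  99.73753818]
[0, 0.05, -0.013] [156.34760097  88.17468439]
[0, -0.05, -0.013] [147.88675111 103.81742915]
[0, 0, -0.073] [148.06711438  77.28950464]
[0, 0, -0.03] [151.05271764  90.66570273]
t 5.12 pos [ 0.4949 -0.3505  0.0154] closing dir deg 74.89 w 0.298 gf 0.0 F [ 0.1 -0.2  0.1] j [-0.64  0.64  1.76 -0.    0.75 -1.94]
now
[0, 0.05, -0.073] [332.65148946 320.83324256]
[0, -0.043, -0.073] [332.01719945 355.87941184]
[0, 0, -0.073] [332.31947299 339.17801399]
[ 0.49158614 -0.36843444  0.052     ]
```

View pics/g3.png

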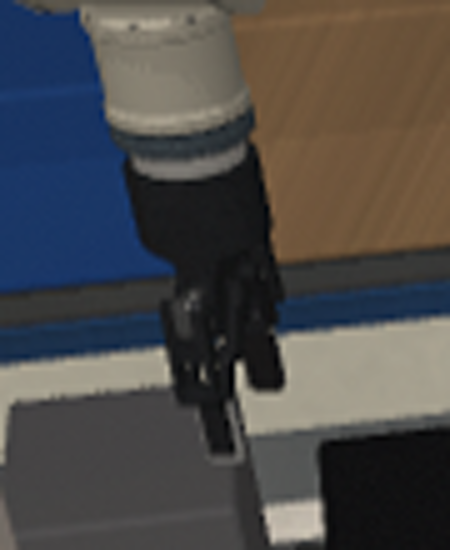

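The fingertips show about 12 px higher than the reported TCP projects, both at the start and now. So they stand about 35 mm above the reported height and closed just over the column without touching it. From here I take true z as reported z + 0.035. I reopen, go lower and watch the force.

Emit:
move_arm --pt "1 0 0 0 0" --pt "1 0 0 0 0" --pt "1 0 0 0 0" --pt "1 0 0 0 0" --pt "1 -0.001 -0.001 0.01 0" --pt "1 -0.001 -0.001 0.02 0" --pt "1 -0.001 -0.001 0.03 0" --pt "1 -0.001 -0.001 0.032 0" --pt "1 -0.001 -0.001 0.032 0"

```text
time: 6.25
position: [0.4955, -0.3517, -0.0168]
orientation: [-0.0, 0.131, 0.991, 0.0]
wrist_force: [-0.0, 0.6, -0.8]
grip_width: 0.998
grasp_force: 0.0
```

Emit:
move_arm --pt "0.3 0 0 0 0" --pt "0.3 0 0 0 0" --pt "0.3 0 0 0 0" --pt "0.3 0 0 0 0" --pt "0.3 0 0 0 0" --pt "0.3 0 0 0 0"

```text
time: 7.0
position: [0.4959, -0.3519, -0.016]
orientation: [0.0, 0.131, 0.991, -0.0]
wrist_force: [0.4, 1.3, 5.5]
grip_width: 0.461
grasp_force: 42.3
```

```bash
python3 -c "
from h import *
go([.527,-.0398,.10],[.527,-.0398,.060])"
```

```text
t 7.0 pos [ 0.4959 -0.3519 -0.016 ] closing dir deg 74.89 w 0.461 gf 42.3 F [0.4 1.3 5.5] j [-0.64  0.69  1.76  0.    0.69 -1.94]
[0.527, -0.0398, 0.1] -> [ 0.0513  0.3094 -0.1161]
[0.527, -0.0398, 0.06] -> [ 0.0513  0.3094 -0.0761]
```

Emit:
move_arm --pt "0.3 0 0 -0.04 0" --pt "0.3 0 0 -0.1 0" --pt "0.3 0.01 0.06 -0.116 0.15" --pt "0.3 0.02 0.12 -0.116 0.15" --pt "0.3 0.03 0.18 -0.116 0.15" --pt "0.3 0.04 0.24 -0.116 0.15" --pt "0.3 0.05 0.29 -0.116 0.15" --pt "0.3 0.051 0.309 -0.116 0.15" --pt "0.3 0.051 0.309 -0.116 0.15" --pt "0.3 0.051 0.309 -0.09 0.15" --pt "0.3 0.051 0.309 -0.076 0.15" --pt "0.3 0.051 0.309 -0.076 0.15"

```text
time: 8.5
position: [0.5258, -0.0411, 0.0583]
orientation: [-0.001, 0.171, 0.985, -0.0]
wrist_force: [-0.2, 0.1, -2.4]
grip_width: 0.459
grasp_force: 41.9
```

```bash
python3 - <<'E'
from h import *
go([.527,-.0398,.049])
v=vision.camera("top");s=vision.camera("side")
a=cv2.resize(v[180:290,240:360],None,fx=3,fy=3);b=cv2.resize(s[190:300,255:375],None,fx=3.6,fy=3.6,interpolation=cv2.INTER_CUBIC)
o=np.zeros((400,800,3),np.uint8);o[:330,:360]=a;o[:396,364:796]=b
cv2.imwrite("pics/v1.png",o[:,:,::-1])
E
```

```text
t 8.5 pos [ 0.5258 -0.0411  0.0583] closing dir deg 70.31 w 0.459 gf 41.9 F [-0.2  0.1 -2.4] j [-0.1   0.48  1.93 -0.    0.74 -1.33]
[0.527, -0.0398, 0.049] -> [-0.0008  0.0016  0.0093]
```

View pics/v1.png

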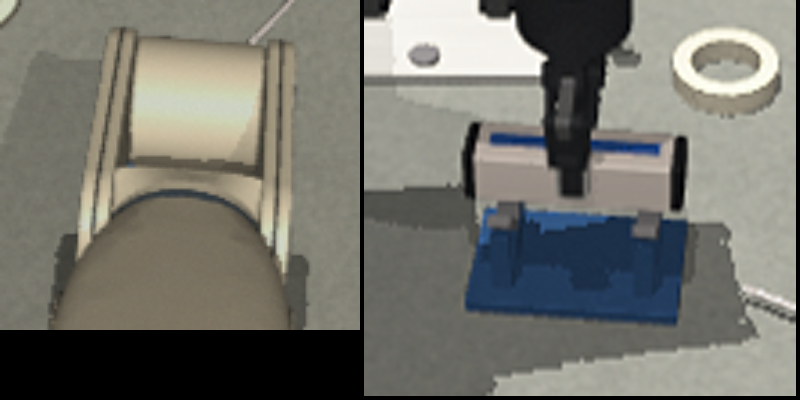

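The side view shows the gripped column level, just above both saddles (about (300,248) px) and slightly to their right. I lower it until it touches and release it.

Emit:
move_arm --pt "0.3 0 0.001 0.004 0" --pt "0.3 0 0.001 0.009 0" --pt "0.3 0 0.001 0.009 0" --pt "1 0 0.001 0.009 0" --pt "1 0 0.001 0.009 0" --pt "1 0 0.001 0.009 0" --pt "1 0 0.001 0.009 0"

```text
time: 9.48
position: [0.5274, -0.0393, 0.0507]
orientation: [0.0, 0.17, 0.985, -0.0]
wrist_force: [0.3, 0.5, 0.0]
grip_width: 1.001
grasp_force: 0.0
```

```bash
python3 - <<'E'
from h import *
tool()
v=vision.camera("top");s=vision.camera("side")
b=cv2.resize(s[180:300,255:375],None,fx=4.5,fy=4.5,interpolation=cv2.INTER_CUBIC)
cv2.imwrite("pics/v2.png",b[:,:,::-1])
E
```

```text
t 9.47 pos [ 0.5274 -0.0393  0.0507] closing dir deg 70.39 w 1.001 gf 0.0 F [0.3 0.5 0. ] j [-0.1   0.5   1.93 -0.    0.72 -1.33]
```

View pics/v2.png

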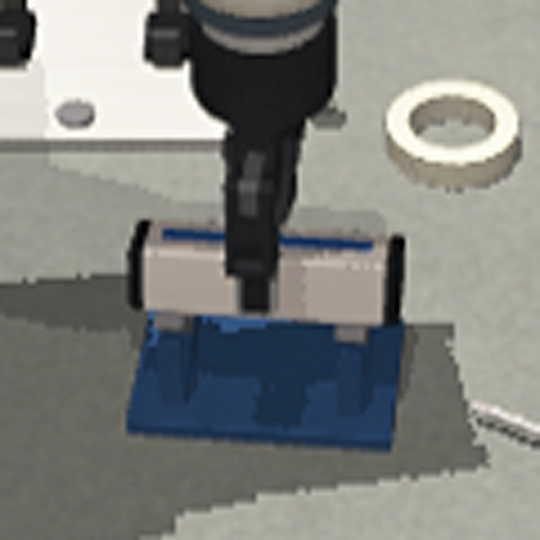

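The column has tipped only about 20° to the left: the stripe is foreshortened but still visible at about (300,234) px. It looks jammed in the groove. I push its upper right edge leftwards with the right finger.

Emit:
move_arm --pt "1 0 0.02 0.002 0" --pt "1 0 0.032 0.002 0" --pt "1 0 0.038 0.002 0" --pt "1 0 0.044 0.002 0" --pt "1 0 0.048 0.002 0" --pt "1 0 0.052 0.002 0" --pt "1 0 0.052 0.002 0"

```text
time: 10.45
position: [0.545, 0.0078, 0.0528]
orientation: [0.0, 0.169, 0.986, -0.002]
wrist_force: [-15.0, -13.7, 48.3]
grip_width: 0.996
grasp_force: 21.7
```

```bash
cat >> h.py <<'E'
def prof(cam,a,b,n=30):
    "letters along an image line: W white, B blue, K dark, O orange, . other"
    im=cv2.cvtColor(vision.camera(cam),cv2.COLOR_RGB2HSV).astype(int);s=""
    for t in np.linspace(0,1,n):
        x,y=np.round(np.array(a)*(1-t)+np.array(b)*t).astype(int);h,S,v=im[y,x]
        s+=("B" if 95<h<130 and S>120 else "K" if v<60 else "W" if S<45 and v>150 else "w" if S<45 and v>125 else ".")
    return s
E
python3 - <<'E'
from h import *
tool()
# old picture for comparison
for x in(292,296,328,334): print(x,prof("side",(x,220),(x,262),43))
im=cv2.imread("pics/v2.png");print([tuple(im[int((y-180)*4.5+2),int((296-255)*4.5+2)]) for y in range(226,256,2)])
c=vision.camera("side");print([tuple(c[y,296][::-1]) for y in range(226,256,2)])
E
```

```text
t 10.45 pos [0.545  0.0078 0.0528] closing dir deg 70.52 w 0.996 gf 21.7 F [-15.  -13.7  48.3] j [-0.    0.51  1.89 -0.01  0.74 -1.23]
292 wwwwwWwwWWWWWWWWWWWWWWW...........BBBBBBBBB
296 wwWWWWwwWWWWWWWWWWWWWWWw.......KK.BBBBBBBBB
328 wwwwwwwwwwWWWWWWWWWWWWWWWw....BBBBBBBBBBBBB
334 WWWwwwwwwwWWWWWWWWWWWWWWWw.......WWw.BBBBBB
[(np.uint8(140), np.uint8(150), np.uint8(150)), (np.uint8(139), np.uint8(149), np.uint8(150)), (np.uint8(108), np.uint8(104), np.uint8(108)), (np.uint8(95), np.uint8(53), np.uint8(30)), (np.uint8(128), np.uint8(138), np.uint8(150)), (np.uint8(174), np.uint8(183), np.uint8(196)), (np.uint8(149), np.uint8(159), np.uint8(170)), (np.uint8(150), np.uint8(158), np.uint8(170)), (np.uint8(148), np.uint8(157), np.uint8(169)), (np.uint8(148), np.uint8(157), np.uint8(167)), (np.uint8(147), np.uint8(156), np.uint8(166)), (np.uint8(144), np.uint8(152), np.uint8(163)), (np.uint8(65), np.uint8(65), np.uint8(67)), (np.uint8(55), np.uint8(56), np.uint8(59)), (np.uint8(73), np.uint8(49), np.uint8(30))]
[(np.uint8(134), np.uint8(135), np.uint8(131)), (np.uint8(170), np.uint8(182), np.uint8(194)), (np.uint8(174), np.uint8(184), np.uint8(196)), (np.uint8(174), np.uint8(183), np.uint8(195)), (np.uint8(173), np.uint8(183), np.uint8(194)), (np.uint8(173), np.uint8(182), np.uint8(193)), (np.uint8(172), np.uint8(182), np.uint8(193)), (np.uint8(170), np.uint8(180), np.uint8(193)), (np.uint8(163), np.uint8(172), np.uint8(183)), (np.uint8(83), np.uint8(82), np.uint8(84)), (np.uint8(87), np.uint8(86), np.uint8(89)), (np.uint8(87), np.uint8(87), np.uint8(89)), (np.uint8(71), np.uint8(71), np.uint8(73)), (np.uint8(54), np.uint8(55), np.uint8(58)), (np.uint8(71), np.uint8(49), np.uint8(31))]
```

The stripe is gone from the side view and one uniform white face shows, so the column now lies in the V at 45° with the stripe up and to the left. I back off and grip its two side edges.

Emit:
move_arm --pt "1 0 -0.005 -0.01 0" --pt "1 0 -0.015 -0.04 0" --pt "1 0 -0.03 -0.06 0" --pt "1 0 -0.045 -0.06 0" --pt "1 0 -0.045 -0.06 0"

```text
time: 11.32
position: [0.5286, -0.0335, 0.1079]
orientation: [-0.001, 0.171, 0.985, -0.0]
wrist_force: [1.1, 0.1, -0.0]
grip_width: 1.002
grasp_force: 0.0
```

```bash
python3 - <<'E'
from h import *
go([.5297,-.0323,.08],[.5297,-.0323,.018])
for x in(292,328): print(x,prof("side",(x,220),(x,262),43))
print(nets.spot_point("column","side")[:3],nets.spot_point("tape","top")[:1])
E
```

```text
t 11.32 pos [ 0.5286 -0.0335  0.1079] closing dir deg 70.3 w 1.002 gf 0.0 F [ 1.1  0.1 -0. ] j [-0.09  0.4   1.9  -0.    0.84 -1.31]
[0.5297, -0.0323, 0.08] -> [-0.0006  0.0015  0.0279]
[0.5297, -0.0323, 0.018] -> [-0.0007  0.0016  0.0899]
292 WWwwWWwWwwWWwWWWWWWWWWWWWWWWWw....BBBBBBBBB
328 WWwwwwwwwwwwwwwwWWWWWWWWWWWWWWWW.BBBBBBBBBB
[{'pixel': [316.1, 244.4], 'conf': 0.87}, {'pixel': [305.5, 442.0], 'conf': 0.79}, {'pixel': [248.8, 392.7], 'conf': 0.67}] [{'pixel': [232.0, 175.0], 'conf': 0.64}]
```

```bash
python3 - <<'E'
from h import *
d=np.array([np.cos(np.radians(-19.7)),np.sin(np.radians(-19.7)),0]);o=np.array([.5297,-.0323,.075])
print(proj("side",o));
im=vision.camera("side").astype(int).sum(2)
yd=np.array([-d[1],d[0],0])
# near lower face line at 10 mm below the right edge: dark caps -> find ends
p=o-yd*.014+[0,0,.014]   # middle of visible right-upper face
for s in np.arange(-.09,.091,.005):
    q=proj("side",p+d*s);print(int(round(s*1000)),im[int(round(q[1])),int(round(q[0]))],end="; ")
print()
for z in np.arange(-.04,.05,.004):
    q=proj("side",o+d*.03-yd*.0+[0,0,z]);print(int(round(z*1000)),np.round(q),im[int(round(q[1])),int(round(q[0]))],end="; ")
E
```

```text
[314.38401947 242.79705414]
-90 448; -85 446; -80 461; -75 90; -70 41; -65 575; -60 564; -55 567; -50 567; -45 569; -40 569; -35 568; -30 564; -25 566; -20 568; -15 566; -10 570; -5 472; 0 506; 5 473; 10 470; 15 470; 20 543; 25 572; 30 569; 35 571; 40 572; 45 573; 50 571; 55 572; 60 575; 65 373; 70 88; 75 234; 80 493; 85 524; 90 510; 
-40 [326. 255.] 150; -36 [326. 254.] 146; -32 [326. 253.] 136; -28 [326. 252.] 246; -24 [326. 251.] 439; -20 [326. 250.] 561; -16 [326. 248.] 568; -12 [326. 247.] 570; -8 [326. 246.] 572; -4 [326. 245.] 572; 0 [326. 244.] 571; 4 [326. 242.] 570; 8 [326. 241.] 569; 12 [326. 240.] 571; 16 [326. 239.] 572; 20 [326. 238.] 574; 24 [326. 236.] 479; 28 [326. 235.] 435; 32 [326. 234.] 426; 36 [326. 233.] 419; 40 [326. 231.] 436; 44 [326. 230.] 433; 48 [326. 229.] 427;
```

Matches a 45° pose centred in the V. Descending to grip the edges, then lift.

Emit:
move_arm --pt "1 -0.001 0.0015 0.05 0" --pt "1 -0.001 0.0015 0.08 0" --pt "1 -0.001 0.0015 0.09 0" --pt "1 -0.001 0.0015 0.09 0" --pt "0.5 -0.001 0.0015 0.09 0" --pt "0.5 -0.001 0.0015 0.09 0" --pt "0.5 -0.001 0.0015 0.09 0" --pt "0.5 -0.001 0.0015 0.09 0" --pt "0.5 -0.001 0.0015 0.09 0" --squeeze 40

```text
time: 12.7
position: [0.5315, -0.0331, 0.0203]
orientation: [0.001, 0.17, 0.985, -0.001]
wrist_force: [-3.6, -8.9, 9.9]
grip_width: 0.63
grasp_force: 40.0
```

Emit:
move_arm --pt "0.5 0 0 -0.01 0" --pt "0.5 0 0 -0.04 0" --pt "0.5 0 0 -0.08 0" --pt "0.5 0 0 -0.08 0"

```text
time: 13.2
position: [0.5336, -0.0316, 0.1019]
orientation: [0.003, 0.17, 0.985, 0.0]
wrist_force: [-0.2, 0.9, -3.3]
grip_width: 0.632
grasp_force: 43.2
```

```bash
python3 - <<'E'
from h import *
s,r=tool();o=s["position"]+[0,0,.057]
c=r.apply([-1,0,0]);print(o,proj("side",o),c)
for k in(-.055,-.035,.035,.055):
    q=proj("side",o+c*k);x=int(round(q[0]));y=int(round(q[1]));print(k,x,y,prof("side",(x,y-25),(x,y+25),51))
    im=vision.camera("side");print([int(v) for v in im[y-22:y+24:1,x].sum(1)])
E
```

```text
t 13.2 pos [ 0.5336 -0.0316  0.1019] closing dir deg 70.39 w 0.632 gf 43.2 F [-0.2  0.9 -3.3] j [-0.08  0.42  1.9   0.    0.82 -1.31]
[ 0.53364322 -0.0315533   0.1588777 ] [315.369547   216.30166634] [ 0.94199292 -0.33556909  0.00653593]
-0.055 293 215 KKKK.WWWWWWWWWWWWWwWWWWWWWWWWWWWWW.wWWwwWWww.......
[138, 194, 536, 743, 722, 716, 716, 722, 723, 725, 722, 724, 723, 728, 710, 557, 422, 461, 459, 458, 497, 573, 566, 566, 564, 563, 566, 563, 563, 569, 542, 408, 312, 421, 452, 434, 436, 445, 447, 435, 422, 363, 259, 262, 262, 260]
-0.035 301 215 WWWWWWWWWWWWWWWWWWWWWWWWWWWWWWWWWWWw.wwwwwwwwWWwwww
[714, 711, 719, 722, 719, 716, 718, 722, 722, 723, 725, 723, 723, 722, 725, 729, 663, 414, 464, 464, 460, 501, 576, 569, 568, 566, 566, 567, 565, 565, 572, 555, 436, 301, 375, 442, 430, 426, 436, 437, 436, 440, 447, 443, 436, 437]
0.035 330 217 WWWWWWWWWWWWW...wWWwWWWWWWWWWWWWWWWW..WwWwwWwWwwwWW
[510, 515, 515, 508, 510, 521, 525, 518, 519, 461, 298, 306, 299, 384, 519, 511, 476, 466, 582, 575, 574, 572, 570, 569, 572, 572, 571, 572, 571, 572, 574, 557, 453, 307, 360, 442, 433, 442, 436, 438, 445, 441, 444, 436, 436, 437]
0.055 338 218 WWWWWWWWWWWWWWWWWWWWWWWWWWWWWWWWWWWw.wwwwwww..wwwWW
[522, 516, 508, 509, 508, 510, 517, 524, 523, 515, 524, 530, 519, 514, 516, 483, 471, 563, 577, 577, 579, 576, 578, 577, 578, 581, 581, 582, 582, 591, 591, 550, 400, 299, 407, 435, 426, 428, 435, 435, 409, 354, 359, 380, 430, 430]
```

```bash
python3 -c "
from h import *
go([.515,.105,.10],[.515,.105,-.015])"
```

```text
t 13.6 pos [ 0.5304 -0.0315  0.0975] closing dir deg 70.39 w 0.63 gf 43.2 F [ 0.9  0.1 -3.3] j [-0.08  0.42  1.9   0.    0.82 -1.31]
[0.515, 0.105, 0.1] -> [ 0.0603  0.1234 -0.0024]
[0.515, 0.105, -0.015] -> [0.06   0.1234 0.1126]
```

Emit:
move_arm --pt "0.5 0.03 0.06 0 -0.1" --pt "0.5 0.06 0.11 0 -0.167" --pt "0.5 0.06 0.123 0 -0.167" --pt "0.5 0.06 0.123 0.04 -0.167" --pt "0.5 0.06 0.123 0.08 -0.167" --pt "0.5 0.06 0.123 0.105 -0.167" --pt "0.5 0.06 0.123 0.112 -0.167" --pt "0.5 0.06 0.123 0.112 -0.167"

```text
time: 14.6
position: [0.516, 0.1041, -0.0136]
orientation: [-0.0, 0.127, 0.992, -0.0]
wrist_force: [0.0, -1.2, -1.9]
grip_width: 0.629
grasp_force: 43.5
```

Emit:
move_arm --pt "0.5 0 0 0.005 0" --pt "0.5 0 0 0.007 0" --pt "0.5 0 0 0.007 0"

```text
time: 14.98
position: [0.5161, 0.1045, -0.0201]
orientation: [0.0, 0.127, 0.992, 0.0]
wrist_force: [-0.2, 0.2, -4.1]
grip_width: 0.628
grasp_force: 43.5
```

Emit:
move_arm --pt "0.5 0 0 0.004 0" --pt "0.5 0 0 0.005 0" --pt "0.5 0 0 0.005 0"

```text
time: 15.35
position: [0.5157, 0.1045, -0.0256]
orientation: [-0.0, 0.127, 0.992, -0.0]
wrist_force: [0.3, -0.0, -3.0]
grip_width: 0.628
grasp_force: 43.5
```

Emit:
move_arm --pt "0.5 0 0 0.002 0" --pt "0.5 0 0 0.004 0" --pt "0.5 0 0 0.004 0"

```text
time: 15.72
position: [0.5162, 0.1045, -0.0269]
orientation: [0.0, 0.127, 0.992, 0.0]
wrist_force: [-8.7, -0.9, 30.3]
grip_width: 0.629
grasp_force: 45.5
```

Emit:
move_arm --pt "0.8 0 0.004 0 0" --pt "0.9 0 0.009 -0.002 0" --pt "1 0 0.014 -0.002 0" --pt "1 0 0.018 -0.002 0" --pt "1 0 0.022 -0.002 0" --pt "1 0 0.026 -0.002 0" --pt "1 0 0.03 -0.002 0" --pt "1 0 0.034 -0.002 0" --pt "1 0 0.034 -0.002 0"

```text
time: 16.85
position: [0.5246, 0.1377, -0.0274]
orientation: [0.0, 0.127, 0.992, 0.0]
wrist_force: [0.3, -0.1, -0.6]
grip_width: 0.999
grasp_force: 0.0
```

```bash
python3 - <<'E'
from h import *
s,r=tool();c=r.apply([-1,0,0]);yd=r.apply([0,1,0]);o=s["position"].copy();o[2]=.02
for k in(-.05,-.035,.04,.055):
    im=vision.camera("side")
    out=[]
    for y in np.arange(-.06,.061,.005):
        q=proj("side",o+c*k+yd*y);out.append(int(im[int(round(q[1])),int(round(q[0]))].sum()))
    print(k,out)
b=cv2.resize(im[150:270,240:380],None,fx=5,fy=5,interpolation=cv2.INTER_CUBIC);cv2.imwrite("pics/b1.png",b[:,:,::-1])
E
```

```text
t 16.85 pos [ 0.5246  0.1377 -0.0274] closing dir deg 75.42 w 0.999 gf 0.0 F [ 0.3 -0.1 -0.6] j [ 0.23  0.65  1.91 -0.    0.58 -1.08]
-0.05 [309, 265, 379, 424, 421, 425, 428, 429, 433, 429, 486, 533, 498, 501, 503, 382, 384, 385, 354, 341, 671, 660, 660, 661, 661]
-0.035 [305, 268, 380, 427, 420, 425, 426, 426, 431, 430, 483, 532, 507, 429, 384, 387, 385, 387, 362, 344, 670, 660, 658, 661, 663]
0.04 [298, 326, 399, 424, 421, 421, 422, 427, 426, 415, 512, 530, 508, 499, 497, 502, 501, 428, 355, 360, 393, 366, 510, 577, 654]
0.055 [299, 315, 397, 423, 422, 422, 421, 428, 428, 416, 517, 534, 505, 501, 498, 495, 500, 505, 401, 354, 386, 374, 345, 603, 673]
```

Emit:
move_arm --pt "0.3 0 0 0 0" --pt "0.3 0 0 0 0" --pt "0.3 0 0 0 0" --pt "0.3 0 0 0 0" --pt "0.3 0 0 0 0" --pt "0.3 0 0 0 0"

```text
time: 17.8
position: [0.5244, 0.1372, -0.0273]
orientation: [-0.0, 0.127, 0.992, -0.0]
wrist_force: [-0.5, -3.3, 6.2]
grip_width: 0.462
grasp_force: 41.8
```

```bash
python3 - <<'E'
from h import *
s,r=tool();p=s["position"]
for cam in("side","top"):
    im=cv2.cvtColor(vision.camera(cam),cv2.COLOR_RGB2HSV).astype(int);q=proj(cam,[p[0],p[1],.03]);x,y=np.round(q).astype(int)
    m=(im[...,0]>95)&(im[...,0]<130)&(im[...,1]>120);k=m[y-20:y+20,x-40:x+40];print(cam,x,y,k.sum(), [tuple(a) for a in np.argwhere(k)[:4]])
    print(nets.regions_of("column",cam)[:4].__len__(),[ (d["box"],round(d["conf"],2)) for d in nets.regions_of("column",cam)[:4]])
E
```

```text
t 17.8 pos [ 0.5244  0.1372 -0.0273] closing dir deg 75.4 w 0.462 gf 41.8 F [-0.5 -3.3  6.2] j [ 0.23  0.65  1.91 -0.    0.58 -1.08]
side 299 216 0 []
3 [([272.1, 207.4, 326.2, 229.2], 0.81), ([228.6, 370.5, 267.1, 415.2], 0.8), ([288.1, 418.7, 324.7, 466.3], 0.76)]
top 236 238 0 []
2 [([473.8, 266.9, 515.3, 289.9], 0.75), ([421.2, 303.6, 460.9, 329.7], 0.71)]
```

```bash
python3 - <<'E'
from h import *
s,r=tool();p=s["position"];c=r.apply([-1,0,0]);yd=r.apply([0,1,0])
m=nets.regions_of("column","side")[0];print(m["box"])
for e in(-.006,0,.006):
    P=[proj("side",[*(p+c*(a*.075+e)+yd*b*.02)[:2],z]) for a in(-1,1) for b in(-1,1) for z in(0,.04)];P=np.array(P);print(e,P.min(0),P.max(0))
# cap/white transitions on near face line
im=vision.camera("side").astype(int)
L=[(round(k*1000),int(im[tuple(np.round(proj("side",[*(p+c*k-yd*.02)[:2],.02])).astype(int)[::-1])].sum())) for k in np.r_[np.arange(-.09,-.055,.003),np.arange(.055,.09,.003)]];print(L)
xd=np.array([np.cos(np.radians(-14.6)),np.sin(np.radians(-14.6))]);f=np.array([.4828,.3027]);n=f+.009*xd;print("nest",n)
go([*n,.08],[*n,.0])
# refine fixture: blank & marker in both views
for l in("marker","blank","cam_pivot","nest","fixture"):
    t=nets.spot_point(l,"top")[:1];q=nets.spot_point(l,"side")[:1]
    if t and q:print(l,np.round(tri(q[0]["pixel"],t[0]["pixel"]),4))
E
```

```text
t 18.1 pos [ 0.5244  0.1372 -0.0273] closing dir deg 75.4 w 0.459 gf 41.8 F [-1.  -2.8  5.2] j [ 0.23  0.65  1.91 -0.    0.58 -1.08]
[272.1, 207.4, 326.2, 229.2]
-0.006 [268.94348566 208.29126576] [324.0881724  228.89649583]
0 [271.13204128 208.30327871] [326.21198224 228.91068435]
0.006 [273.32105507 208.31529413] [328.34803196 228.92487579]
[(-90, 307), (-87, 313), (-84, 265), (-81, 267), (-78, 111), (-75, 43), (-72, 19), (-69, 427), (-66, 433), (-63, 428), (-60, 425), (-57, 427), (55, 422), (58, 427), (61, 443), (64, 235), (67, 63), (70, 42), (73, 123), (76, 294), (79, 313), (82, 293), (85, 293), (88, 294)]
nest [0.49150938 0.30043138]
t 18.2 pos [ 0.5244  0.1372 -0.0273] closing dir deg 75.4 w 0.458 gf 41.8 F [-1.  -3.2  5.3] j [ 0.23  0.65  1.91 -0.    0.58 -1.08]
[np.float64(0.49150938253433774), np.float64(0.300431375775812), 0.08] -> [ 0.0729  0.1496 -0.1074]
[np.float64(0.49150938253433774), np.float64(0.300431375775812), 0.0] -> [ 0.0729  0.1497 -0.0274]
marker [0.4952 0.3716 0.0194]
cam_pivot [0.5787 0.2792 0.0613]
nest [0.4866 0.2969 0.0486]
fixture [0.4772 0.2989 0.0061]
```

```bash
python3 - <<'E'
from h import *
xd=np.array([np.cos(np.radians(-14.6)),np.sin(np.radians(-14.6))]);yd=np.array([-xd[1],xd[0]]);f=np.array([.4828,.3027])
im={n:cv2.imread(f"pics/{n}0.png").astype(np.float32).sum(2) for n in("top","side")}
def S(n,X):
    q=proj(n,X);return int(cv2.getRectSubPix(im[n],(1,1),(float(q[0]),float(q[1])))[0,0])
for n in im:
  for x in(-.058,-.05,-.042,.047,.055,.063):
    for z in(.012,.041):
        print(n,x,z,[(S(n,[*(f+xd*x+yd*y),z])) for y in np.arange(-.048,.05,.004)])
E
```

```text
top -0.058 0.012 [649, 648, 649, 649, 652, 577, 258, 219, 147, 154, 147, 145, 144, 141, 144, 142, 138, 138, 147, 226, 265, 258, 469, 648, 645]
top -0.058 0.041 [649, 648, 649, 641, 342, 312, 136, 152, 143, 147, 146, 140, 140, 144, 134, 140, 150, 265, 325, 341, 446, 645, 644, 640, 640]
top -0.05 0.012 [646, 649, 647, 650, 639, 339, 135, 170, 145, 143, 148, 146, 144, 148, 143, 139, 143, 137, 134, 96, 153, 166, 468, 655, 643]
top -0.05 0.041 [650, 646, 659, 485, 135, 167, 141, 144, 150, 145, 145, 146, 145, 139, 145, 135, 139, 90, 155, 151, 451, 655, 643, 644, 638]
top -0.042 0.012 [648, 649, 648, 652, 623, 320, 203, 149, 165, 146, 146, 145, 143, 143, 139, 141, 140, 135, 128, 154, 221, 292, 458, 654, 644]
top -0.042 0.041 [651, 648, 649, 429, 208, 173, 148, 149, 147, 149, 142, 143, 141, 141, 139, 135, 131, 117, 189, 272, 408, 656, 644, 635, 639]
top 0.047 0.012 [637, 634, 635, 638, 644, 577, 260, 131, 131, 128, 130, 130, 138, 128, 133, 128, 125, 129, 133, 315, 329, 450, 542, 638, 633]
top 0.047 0.041 [635, 635, 644, 641, 302, 192, 142, 135, 132, 137, 133, 129, 132, 126, 129, 130, 119, 16
[... 1583 characters left out ...]
58]
side 0.047 0.041 [110, 115, 115, 159, 216, 198, 139, 92, 90, 81, 209, 309, 321, 291, 287, 295, 295, 275, 228, 501, 679, 713, 708, 710, 715]
side 0.055 0.012 [701, 701, 706, 726, 578, 342, 166, 133, 141, 141, 138, 131, 133, 183, 237, 208, 147, 99, 100, 104, 110, 117, 128, 129, 150]
side 0.055 0.041 [133, 130, 125, 176, 230, 209, 147, 98, 102, 103, 111, 123, 134, 137, 170, 207, 231, 240, 303, 544, 690, 715, 710, 710, 715]
side 0.063 0.012 [701, 701, 706, 720, 604, 415, 238, 119, 39, 57, 79, 93, 95, 96, 98, 97, 95, 93, 89, 74, 241, 510, 697, 728, 728]
side 0.063 0.041 [121, 119, 115, 129, 159, 147, 118, 101, 102, 92, 135, 196, 232, 241, 280, 396, 503, 546, 550, 643, 700, 711, 710, 711, 715]
```

```bash
python3 -c "
from h import *
go([.4932,.2990,.06],[.4932,.2990,.012])"
```

```text
t 18.7 pos [ 0.5244  0.1372 -0.0273] closing dir deg 75.4 w 0.462 gf 41.8 F [-0.8 -3.   5.9] j [ 0.23  0.65  1.91 -0.    0.58 -1.08]
[0.4932, 0.299, 0.06] -> [ 0.0709  0.1487 -0.0874]
[0.4932, 0.299, 0.012] -> [ 0.0709  0.1487 -0.0394]
```

Emit:
move_arm --pt "0.3 0 0 -0.05 0" --pt "0.3 0 0 -0.087 0" --pt "0.3 0.02 0.05 -0.087 0" --pt "0.3 0.05 0.1 -0.087 0" --pt "0.3 0.071 0.145 -0.087 0" --pt "0.3 0.071 0.149 -0.087 0" --pt "0.3 0.071 0.149 -0.087 0" --pt "0.3 0.071 0.149 -0.06 0" --pt "0.3 0.071 0.149 -0.049 0" --pt "0.3 0.071 0.149 -0.049 0"

```text
time: 19.95
position: [0.4927, 0.2981, 0.0206]
orientation: [-0.001, 0.128, 0.992, -0.001]
wrist_force: [0.3, 0.5, -2.7]
grip_width: 0.46
grasp_force: 42.4
```

```bash
python3 - <<'E'
from h import *
s,r=tool();p=s["position"];c=r.apply([-1,0,0]);yd=r.apply([0,1,0])
go([.4932,.2990,.005])
i=vision.camera("side");im=i.astype(int)
for k in(-.06,-.03,.03,.06):print(k,[int(im[tuple(np.round(proj("side",[*(p+c*k+yd*-.02)[:2],z])).astype(int)[::-1])].sum()) for z in np.arange(0.0,.1,.004)])
z0=p[2]+.0473
print([(round(k*1000),int(im[tuple(np.round(proj("side",[*(p+c*k-yd*.02)[:2],z0])).astype(int)[::-1])].sum())) for k in np.r_[np.arange(-.09,-.055,.003),np.arange(.055,.09,.003)]])
b=cv2.resize(i[120:225,215:345],None,fx=5.5,fy=5.5,interpolation=cv2.INTER_CUBIC);cv2.imwrite("pics/n1.png",b[:,:,::-1])
E
```

```text
t 19.95 pos [0.4927 0.2981 0.0206] closing dir deg 75.32 w 0.46 gf 42.4 F [ 0.3  0.5 -2.7] j [ 0.52  0.6   1.83 -0.    0.72 -0.79]
t 19.95 pos [0.4927 0.2981 0.0206] closing dir deg 75.32 w 0.46 gf 42.4 F [ 0.3  0.5 -2.7] j [ 0.52  0.6   1.83 -0.    0.72 -0.79]
[0.4932, 0.299, 0.005] -> [-0.0003  0.0011  0.0156]
-0.06 [695, 486, 193, 126, 141, 139, 140, 132, 138, 166, 38, 31, 247, 378, 402, 398, 398, 404, 401, 411, 408, 414, 646, 699, 691]
-0.03 [476, 475, 396, 360, 366, 365, 368, 367, 365, 361, 614, 688, 528, 403, 395, 397, 398, 401, 401, 403, 401, 434, 424, 395, 391]
0.03 [464, 473, 407, 218, 66, 72, 77, 88, 87, 129, 145, 188, 357, 419, 422, 422, 421, 423, 428, 426, 420, 465, 512, 433, 384]
0.06 [456, 459, 450, 387, 299, 275, 284, 226, 195, 138, 104, 94, 368, 440, 438, 439, 440, 442, 446, 446, 435, 513, 536, 508, 505]
[(-90, 691), (-87, 577), (-84, 469), (-81, 449), (-78, 206), (-75, 53), (-72, 32), (-69, 198), (-66, 422), (-63, 408), (-60, 400), (-57, 406), (55, 425), (58, 425), (61, 442), (64, 314), (67, 79), (70, 43), (73, 0), (76, 716), (79, 599), (82, 233), (85, 160), (88, 179)]
```

View pics/n1.png

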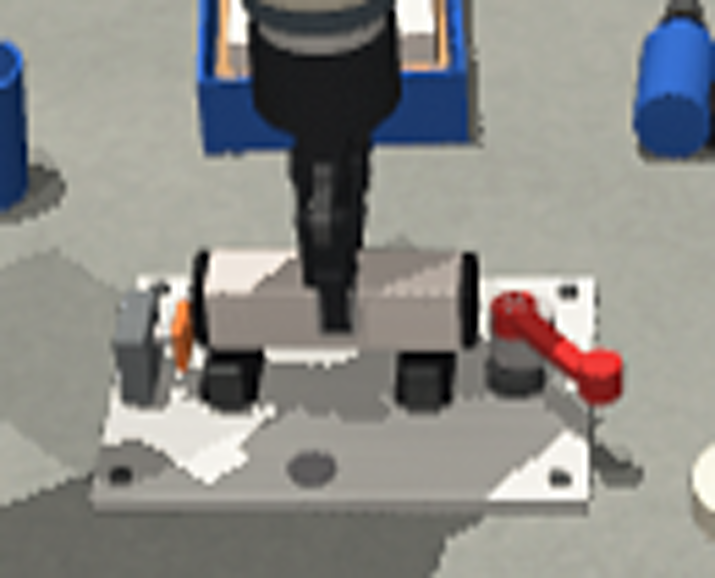

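The column hangs level just above both rail pairs, its ends between the orange stop (crop (182,335)) and the cam (crop (515,345)), and no stripe shows on the near or top face. I lower it step by step.

Emit:
move_arm --pt "0.3 0 0.001 0.005 0" --pt "0.3 0 0.001 0.01 0" --pt "0.3 0 0.001 0.014 0" --pt "0.3 0 0.001 0.014 0"

```text
time: 20.5
position: [0.4932, 0.3003, 0.0072]
orientation: [-0.0, 0.127, 0.992, -0.0]
wrist_force: [-0.4, -0.1, -3.2]
grip_width: 0.468
grasp_force: 42.5
```

Emit:
move_arm --pt "0.3 0 0 0.003 0" --pt "0.3 0 0 0.006 0" --pt "0.3 0 0 0.006 0"

```text
time: 20.88
position: [0.4933, 0.3003, 0.0012]
orientation: [-0.0, 0.127, 0.992, -0.0]
wrist_force: [0.3, 0.2, -3.2]
grip_width: 0.457
grasp_force: 42.5
```

Emit:
move_arm --pt "0.3 0 0 0.003 0" --pt "0.3 0 0 0.005 0" --pt "0.3 0 0 0.005 0"

```text
time: 21.25
position: [0.4934, 0.3003, -0.0037]
orientation: [-0.0, 0.127, 0.992, -0.0]
wrist_force: [-0.3, 0.8, -2.4]
grip_width: 0.459
grasp_force: 42.5
```

Emit:
move_arm --pt "0.3 0 0 0.002 0" --pt "0.3 0 0 0.003 0" --pt "0.3 0 0 0.003 0"

```text
time: 21.62
position: [0.4937, 0.3005, -0.0053]
orientation: [0.0, 0.127, 0.992, 0.0]
wrist_force: [-3.0, -1.9, 9.7]
grip_width: 0.46
grasp_force: 44.1
```

Contact at the expected height (42 mm), so the column is seated. I release it and rise, turning towards the lever on the way.

Emit:
move_arm --pt "1 0 0 0 0" --pt "1 0 0 0 0" --pt "1 0 0 0 0" --pt "1 0 0 -0.05 0" --pt "1 0 0 -0.1 0" --pt "1 0 0 -0.1 0.3" --pt "0.4 0 0 -0.1 0.6" --pt "0.4 0 0 -0.1 0.9" --pt "0.4 0 0 -0.1 0.9"

```text
time: 22.75
position: [0.4935, 0.3004, 0.0935]
orientation: [-0.0, 0.354, 0.935, -0.0]
wrist_force: [-0.1, 0.2, 0.2]
grip_width: 0.405
grasp_force: 0.0
```

```bash
python3 - <<'E'
from h import *
im=cv2.cvtColor(vision.camera("side"),cv2.COLOR_RGB2HSV).astype(int)
m=((im[...,0]<6)|(im[...,0]>174))&(im[...,1]>150)&(im[...,2]>110)
ys,xs=np.nonzero(m[155:205,290:340]);print("red",xs.min()+290,xs.max()+290,ys.min()+155,ys.max()+155)
k=xs>=(327-290-7);print("knob side px",xs[k].mean()+290,ys[k].mean()+155,"pred",proj("side",[.6121,.2018,.066]))
t=cv2.cvtColor(cv2.imread("pics/top0.png"),cv2.COLOR_BGR2HSV).astype(int)
m=((t[...,0]<6)|(t[...,0]>174))&(t[...,1]>150)&(t[...,2]>110);y,x=np.nonzero(m[190:225,165:220]);x+=165;y+=190
k=x>=204;j=x<=183;print("knob",plane("top",(x[k].mean(),y[k].mean()),.07),"pivot",plane("top",(x[j].mean(),y[j].mean()),.064))
print([ (c["pixel"],c["conf"]) for c in nets.spot_point("cam_knob","side")[:2]],proj("side",[.6121,.2018,.074]))
for l in("column","nest"): print(l,nets.spot_point(l,"side")[:3])
go([.6121,.2018,.07],[.6121,.2018,.019])
E
```

```text
red 305 327 173 193
knob side px 323.32307692307694 187.8923076923077 pred [324.22563358 187.19346205]
knob [0.61195846 0.20336913 0.07      ] pivot [0.58382329 0.27614631 0.064     ]
[([326.3, 184.0], 0.71)] [324.21432188 184.88904966]
column [{'pixel': [248.5, 392.9], 'conf': 0.85}, {'pixel': [276.3, 181.7], 'conf': 0.81}, {'pixel': [306.7, 445.1], 'conf': 0.69}]
nest [{'pixel': [274.2, 180.2], 'conf': 0.91}, {'pixel': [395.3, 284.1], 'conf': 0.61}]
t 22.95 pos [0.4935 0.3004 0.0934] closing dir deg 48.52 w 0.403 gf 0.0 F [0.4 0.6 0. ] j [ 0.53  0.48  1.8  -0.    0.86 -0.32]
[0.6121, 0.2018, 0.07] -> [-0.1542  0.0047  0.0234]
[0.6121, 0.2018, 0.019] -> [-0.1542  0.0047  0.0744]
```

Emit:
move_arm --pt "0.45 -0.06 0 0 0.3" --pt "0.45 -0.12 0.004 0 0.6" --pt "0.45 -0.154 0.005 0 0.92" --pt "0.45 -0.154 0.005 0 0.92" --pt "0.45 -0.154 0.005 0.02 0.92"

```text
time: 23.58
position: [0.6127, 0.2024, 0.074]
orientation: [0.001, 0.567, 0.824, 0.001]
wrist_force: [0.3, 0.2, -0.3]
grip_width: 0.454
grasp_force: 0.0
```

```bash
python3 -c "
from h import *
go([.612,.2025,.05],[.612,.2025,.019])"
```

```text
t 23.57 pos [0.6127 0.2024 0.074 ] closing dir deg 20.92 w 0.454 gf 0.0 F [ 0.3  0.2 -0.3] j [ 0.3   0.59  1.65  0.    0.89 -0.06]
[0.612, 0.2025, 0.05] -> [ 0.0003 -0.0007  0.024 ]
[0.612, 0.2025, 0.019] -> [ 0.0003 -0.0007  0.055 ]
```

Emit:
move_arm --pt "0.45 0 -0.001 0.02 0" --pt "0.45 0 -0.001 0.035 0" --pt "0.45 0 -0.001 0.045 0" --pt "0.45 0 -0.001 0.053 0" --pt "0.45 0 -0.001 0.053 0" --pt "0.36 0 -0.001 0.053 0" --pt "0.36 0 -0.001 0.053 0" --squeeze 20

```text
time: 24.45
position: [0.6115, 0.2016, 0.0211]
orientation: [0.0, 0.568, 0.823, 0.0]
wrist_force: [-0.6, 0.2, -0.3]
grip_width: 0.362
grasp_force: 0.0
```

```bash
python3 - <<'E'
from h import *
s,r=tool();P=np.array([.5838,.2762]);p=s["position"]
a0=np.radians(-69);print("r now",np.linalg.norm(p[:2]-P),np.degrees(np.arctan2(*(p[:2]-P)[::-1])))
for i in range(0,113,7):
    a=a0+np.radians(i);w=P+.0795*np.array([np.cos(a),np.sin(a)]);print(i,np.round(r.inv().apply([*w,p[2]]-p),3))
E
```

```text
t 24.45 pos [0.6115 0.2016 0.0211] closing dir deg 20.8 w 0.362 gf 0.0 F [-0.6  0.2 -0.3] j [ 0.3   0.67  1.67  0.    0.8  -0.06]
r now 0.07954893833918768 -69.60553451476962
0 [0.    0.001 0.   ]
7 [0.001 0.011 0.   ]
14 [0.002 0.02  0.   ]
21 [0.005 0.029 0.   ]
28 [0.009 0.038 0.   ]
35 [0.015 0.046 0.   ]
42 [0.021 0.054 0.   ]
49 [0.028 0.061 0.   ]
56 [0.035 0.067 0.   ]
63 [0.044 0.072 0.   ]
70 [0.053 0.075 0.   ]
77 [0.062 0.078 0.   ]
84 [0.072 0.08  0.   ]
91 [0.081 0.08  0.   ]
98 [0.091 0.079 0.   ]
105 [0.1   0.077 0.   ]
112 [0.11  0.074 0.   ]
```

Emit:
move_arm --pt "0.36 0.001 0.011 0 -0.23" --pt "0.36 0.002 0.02 0 -0.47" --pt "0.36 0.005 0.029 0 -0.7" --pt "0.36 0.009 0.038 0 -0.93" --pt "0.36 0.009 0.038 0 -0.93"

```text
time: 25.08
position: [0.644, 0.2238, 0.0209]
orientation: [0.0, 0.353, 0.936, 0.0]
wrist_force: [0.0, 0.2, 0.1]
grip_width: 0.362
grasp_force: 0.0
```

```bash
cat > arc.py <<'E'
from h import *
s,r=tool();P=np.array([.5838,.2762]);p=s["position"];d=p[:2]-P;a0=np.arctan2(d[1],d[0])
print("r",np.linalg.norm(d),"swept",np.degrees(a0)+69)
for i in range(7,36,7):
    a=a0+np.radians(i);w=P+.0795*np.array([np.cos(a),np.sin(a)]);print(i,np.round(r.inv().apply([*w,p[2]]-p),3))
im=cv2.cvtColor(vision.camera("side"),cv2.COLOR_RGB2HSV).astype(int)
m=((im[...,0]<6)|(im[...,0]>174))&(im[...,1]>150)&(im[...,2]>80);m=m[150:205,285:345];ys,xs=np.nonzero(m);print("red",len(xs),xs.min()+285,xs.max()+285,ys.min()+150,ys.max()+150,"knob pred",proj("side",[*p[:2],.074]))
E
python3 arc.py
```

```text
t 25.07 pos [0.644  0.2238 0.0209] closing dir deg 48.65 w 0.362 gf 0.0 F [0.  0.2 0.1] j [ 0.32  0.71  1.58 -0.    0.85 -0.53]
r 0.07978137015091945 swept 27.956735473342754
7 [0.001 0.01  0.   ]
14 [0.003 0.019 0.   ]
21 [0.006 0.028 0.   ]
28 [0.01  0.037 0.   ]
35 [0.015 0.046 0.   ]
red 129 304 336 173 187 knob pred [333.227023   178.86974391]
```

Lever moves along (the red spans out to column 336). Continuing.

Emit:
move_arm --pt "0.36 0.001 0.01 0 -0.23" --pt "0.36 0.003 0.019 0 -0.47" --pt "0.36 0.006 0.028 0 -0.7" --pt "0.36 0.01 0.037 0 -0.93" --pt "0.36 0.01 0.037 0 -0.93"

```text
time: 25.75
position: [0.6602, 0.258, 0.0206]
orientation: [0.0, 0.118, 0.993, 0.0]
wrist_force: [0.1, 0.5, 0.5]
grip_width: 0.359
grasp_force: 0.0
```

```bash
python3 arc.py
```

```text
t 25.75 pos [0.6602 0.258  0.0206] closing dir deg 76.45 w 0.359 gf 0.0 F [0.1 0.5 0.5] j [ 0.36  0.74  1.51  0.    0.89 -0.98]
r 0.07851318362274094 swept 55.58463445245888
7 [-0.    0.01  0.  ]
14 [0.001 0.019 0.   ]
21 [0.004 0.028 0.   ]
28 [0.008 0.037 0.   ]
35 [0.013 0.046 0.   ]
red 124 304 331 173 180 knob pred [335.71306098 171.42987084]
```

Emit:
move_arm --pt "0.36 0 0.01 0 -0.23" --pt "0.36 0.001 0.019 0 -0.47" --pt "0.36 0.004 0.028 0 -0.7" --pt "0.36 0.008 0.037 0 -0.93" --pt "0.36 0.008 0.037 0 -0.93"

```text
time: 26.42
position: [0.6608, 0.2955, 0.0205]
orientation: [-0.0, -0.124, 0.992, -0.0]
wrist_force: [0.6, 0.3, -0.2]
grip_width: 0.362
grasp_force: 0.0
```

```bash
python3 arc.py
```

```text
t 26.43 pos [0.6608 0.2955 0.0205] closing dir deg 104.3 w 0.362 gf 0.0 F [ 0.6  0.3 -0.2] j [ 0.4   0.76  1.47 -0.    0.91 -1.42]
r 0.07943910720447431 swept 83.0893263740218
7 [ 0.    0.01 -0.  ]
14 [ 0.002  0.019 -0.   ]
21 [ 0.005  0.029 -0.   ]
28 [ 0.009  0.037 -0.   ]
35 [ 0.014  0.046 -0.   ]
red 144 304 332 164 181 knob pred [332.73992431 164.33075433]
```

Emit:
move_arm --pt "0.36 0 0.01 0 -0.23" --pt "0.36 0.002 0.019 0 -0.47" --pt "0.36 0.005 0.029 0 -0.7" --pt "0.36 0.007 0.034 0 -0.85" --pt "0.36 0.007 0.034 0 -0.85"

```text
time: 27.1
position: [0.6459, 0.3266, 0.0206]
orientation: [0.0, -0.34, 0.94, 0.0]
wrist_force: [1.6, -0.0, -0.5]
grip_width: 0.36
grasp_force: 0.6
```

```bash
python3 arc.py
```

```text
t 27.1 pos [0.6459 0.3266 0.0206] closing dir deg 129.79 w 0.36 gf 0.6 F [ 1.6 -0.  -0.5] j [ 0.45  0.76  1.47  0.    0.91 -1.81]
r 0.07997574746016149 swept 108.04525114931407
7 [ 0.001  0.01  -0.   ]
14 [ 0.003  0.019 -0.   ]
21 [ 0.005  0.029 -0.   ]
28 [ 0.009  0.037 -0.   ]
35 [ 0.014  0.046 -0.   ]
red 154 304 328 159 181 knob pred [325.32002954 159.34336939]
```

Pushing gently to the limit.

Emit:
move_arm --pt "0.36 0 0.003 0 0" --pt "0.36 0 0.006 0 0" --pt "0.36 0 0.006 0 0"

```text
time: 27.52
position: [0.6422, 0.3317, 0.0208]
orientation: [0.0, -0.342, 0.94, 0.0]
wrist_force: [3.7, -0.7, -0.1]
grip_width: 0.354
grasp_force: 1.6
```

Emit:
move_arm --pt "0.36 0 0.002 0 0" --pt "0.36 0 0.003 0 0" --pt "0.36 0 0.003 0 0"

```text
time: 27.9
position: [0.6417, 0.3323, 0.0208]
orientation: [0.001, -0.342, 0.94, -0.001]
wrist_force: [9.7, -7.3, -1.2]
grip_width: 0.362
grasp_force: 5.7
```

The force rises, so the lever is at its limit. I back off and lift.

Emit:
move_arm --pt "0.36 0 -0.004 0 0" --pt "0.42 0 -0.006 0 0" --pt "0.42 0 -0.006 0 0" --pt "0.42 0 -0.006 -0.05 0" --pt "0.42 0 -0.006 -0.1 0" --pt "0.42 -0.1 -0.106 -0.15 0" --pt "0.42 -0.1 -0.106 -0.2 0" --pt "0.42 -0.1 -0.106 -0.2 0"

```text
time: 28.9
position: [0.7859, 0.317, 0.2223]
orientation: [0.0, -0.342, 0.94, 0.0]
wrist_force: [1.2, 0.4, -0.1]
grip_width: 0.421
grasp_force: 0.0
```

```bash
python3 - <<'E'
from h import *
tool();im=vision.camera("side");t=vision.camera("top")
h=cv2.cvtColor(im,cv2.COLOR_RGB2HSV).astype(int);m=((h[...,0]<6)|(h[...,0]>174))&(h[...,1]>150)&(h[...,2]>110);ys,xs=np.nonzero(m[140:205,285:345])
P=[(x+285,y+140) for x,y in zip(xs,ys)];far=min(P,key=lambda q:q[1]);print("red",min(xs)+285,max(xs)+285,min(ys)+140,max(ys)+140)
Pv=np.array([.5838,.2762])
for c in(1.5,1.7,1.8,1.9):
    a=np.radians(-14.6)-.95+c;print(c,proj("side",[*(Pv+.08*np.array([np.cos(a),np.sin(a)])),.07]))
print("knob net",[(c["pixel"],round(c["conf"],2)) for c in nets.spot_point("cam_knob","side")[:1]],[(c["pixel"],round(c["conf"],2)) for c in nets.spot_point("cam_knob","top")[:1]])
k=[(x,y) for x,y in P if y<min(ys)+140+7];print("knob cent",np.mean(k,0))
# column along fixture x
xd=np.array([np.cos(np.radians(-14.6)),np.sin(np.radians(-14.6))]);yd=np.array([-xd[1],xd[0]]);f=np.array([.4828,.3027])
g=im.astype(int).sum(2)
for z,y in((.045,-.02),(.062,0.)):
    print([(int(round(x*1000)),int(g[tuple(np.round(proj("side",[*(f+xd*x+yd*y),z])).astype(int)[::-1])])) for x in np.r_[np.arange(-.09,-.055,.003),np.arange(.055,.09,.003)]])
b=[r["box"] for r in nets.regions_of("column","side") if r["box"][3]<230];print(b)
for e in(0,.009):
    q=np.array([proj("side",[*(f+xd*(a*.075+e)+yd*w*.02),z]) for a in(-1,1) for w in(-1,1) for z in(.022,.062)]);print(e,q.min(0),q.max(0))
bl=(h[...,0]>95)&(h[...,0]<130)&(h[...,1]>120);print("blue on column",bl[165:200,245:305].sum())
for l in("tape","driver"):print(l,[c["pixel"] for c in nets.spot_point(l,"side")[:1]])
E
```

```text
t 28.9 pos [0.7859 0.317  0.2223] closing dir deg 130.0 w 0.421 gf 0.0 F [ 1.2  0.4 -0.1] j [ 0.37  0.75  1.    0.    1.39 -1.9 ]
red 304 327 159 180
1.5 [332.23626589 164.76217456]
1.7 [329.0125056  162.34038674]
1.8 [327.10857998 161.28617551]
1.9 [325.03484903 160.34872117]
knob net [([325.7, 156.9], 0.72)] [([179.7, 211.4], 0.24)]
knob cent [323.85106383 162.04255319]
[(-90, 159), (-87, 145), (-84, 283), (-81, 373), (-78, 289), (-75, 129), (-72, 44), (-69, 21), (-66, 398), (-63, 410), (-60, 398), (-57, 410), (55, 398), (58, 401), (61, 415), (64, 224), (67, 62), (70, 48), (73, 46), (76, 261), (79, 307), (82, 313), (85, 310), (88, 313)]
[(-90, 303), (-87, 707), (-84, 621), (-81, 472), (-78, 353), (-75, 107), (-72, 43), (-69, 500), (-66, 709), (-63, 692), (-60, 687), (-57, 687), (55, 690), (58, 690), (61, 714), (64, 625), (67, 163), (70, 65), (73, 5), (76, 691), (79, 657), (82, 633), (85, 585), (88, 606)]
[[245.2, 172.6, 298.3, 191.6]]
0 [246.79900364 170.8689289 ] [299.49924135 190.14534109]
0.009 [249.88734055 170.88059816] [302.50151831 190.15987274]
blue on column 2
tape [[356.9, 213.1]]
driver [[394.6, 288.2]]
```

```bash
python3 -c "
from rig import finish_job
print(finish_job())"
```

```text
the job is handed in; nothing more can be done
None
```

I handed the job in at about 29 s: the column lies flat in the nest, clamped, with the lever fully over (about 1.9 rad). The stripe should face the orange disc, but no camera sees that side, so I infer it from the tipping and from no stripe showing on the visible faces.

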